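# Clamp the charcoal block

## Robot

A 6-joint arm with a two-finger parallel gripper is mounted at the origin on a cart in front of the work surface, level with it; the furniture and walls round the work are solid. World frame = base frame: x ahead of the robot, y to its left, z up, the work surface at z = 0. Lengths are in m, angles in degrees, forces in N, time in s.
With the tool pointing down it reaches from about 0.375 to 0.9 m from the base axis. Payload 3.1 kg.
Tool frame: the origin (TCP) lies between the finger pads; the fingertips stand 11 mm ahead of it and the grasp point (between the pads) lies 8 mm behind it; z points along the fingers, y is the line along which they close (so a half turn about z gives the same grasp; the last joint's range is limited). The gripper opens to 87 mm and grips with 3 to 60 N. Pads are 19 mm wide; open, the fingers measure 117 mm over their backs; the gripper's body (75 mm by 190 mm) begins 51 mm behind the grasp point.
Start: joints at [-78.868, 30.224, 82.088, -0, 67.689, -10.227], TCP at [0.228, -0.582, 0.234] pointing down, gripper open.
Joint ranges: [-176.69, 176.69], [-43.24, 126.21], [12.49, 139.97], [-82, 262], [0, 151.66], [-163.58, 163.58]. Speed limits (degrees/s): [159.86, 159.86, 180, 180, 180, 180].

## Interface

Orientations are given as a 3x3 rotation matrix whose columns are the frame's x, y, z axes.
In Python, from rig import bot gives the robot as it stands.
- The arm moves only by the tool apply_moves, never from a script. Its argument "steps" is a list that holds one entry, the list of rows, each a list of 7 numbers: the shift along the tool's x, y, z in cm, then the turn, a rotation vector about the tool's x, y, z in degrees, then the gripper command: -1 is shut, 1 is fully open, values between are in proportion. In form: [[[dx, dy, dz, rx, ry, rz, jaw], ...]]. A call has 1 to 20 rows; each row is the pose to reach, as a shift and turn from the pose commanded when the call began, along the tool's axes at that moment; what a row does not reach only later rows make up. A row lasts 1/8 s, in which the tool goes at most 62.5 mm and 10.7 degrees, less where a joint would pass 70% of its speed; a pose out of reach is approached as far as the arm can. A call with a gripper value outside its range is refused whole. The fingers move at their own pace and stop on an object; the grip force is fixed at half the most. Time passes only in rows, so rows that repeat a pose let the fingers close. It gives the time, the measured TCP pose, the force, the opening and the grip force at its end, in the units of the state.
- bot.read_state(): the state, without advancing time (a new reading comes with each control period).
- bot.capture(name): name is "scene" or "side" or "wrist"; returns the picture (420x560x3 uint8, blue, green, red); there is no depth.
- bot.camera_model(name): a dict with "intrinsics" (3x3 intrinsics, pixels), "R" (3x3) and "t" (3): a world point X has camera coordinates R X + t. Camera axes: x right, y down, z forward; pixel columns grow to the right and rows downward; lengths in m; the calibration is good to about 2 mm. A picture is of the moment at which its call begins: read the wrist's pose just before it. camera_model takes no time and is no camera call; for the wrist camera it gives the pose at the moment of the call.
- bot.hand_in(): hands the job in; it is judged then, once.
The state is a dict: "time_s": time; "joint_positions": joint angles; "qvel": joint speeds; "tau": joint torques, N m; "position": TCP position; "tcp_rot": TCP orientation; "force": force on the tool from outside, world axes, zero at the start; "moment": the same for the moment, N m; "opening": opening from 0.0 (shut) to 1.0 (fully open); "grasp_force": force on a finger pad.
Only numpy, scipy, OpenCV 4.12 (cv2) and the standard library are available. Lean on these libraries where they do the work, as an engineer would, in place of code of your own. Each camera call takes 0.05 s, during which the arm holds its last target. There are 200 camera calls.

## Task

With the fingertips, push the black charcoal block along the channel of the metal fixture until it is right up against the end stop, then push the red handle of the toggle clamp over its dead point until it snaps into lock and the rubber pad holds the block down. Only push: do not lift the block, and leave the things lying around the fixture alone.

Things in the scene. Friction and masses are not known exactly. Their poses are not given: they have to be found in the camera images.
- fixture: aluminium plate 190 x 170 x 10 mm screwed to the bench; origin at bench level. In its frame (mm): plate x -130..60, y -115..55, top z 10. A channel runs along y, centre x = 15, between two steel rails (x -19.5..-11.5 and 41.5..49.5, y -115..15, top z 20). Clamp stand at x -111..-29, y -27..27, up to z 72.
- stop_face (a point): centre of the face of the steel end stop (70 mm wide, top z 30 mm) that closes the channel at its +y end; fixture frame (15, 15, 26) mm; the face looks to the fixture's -y; same axes as the fixture
- charcoal: black charcoal block 50 x 75 x 32 mm, 0.1 to 0.2 kg, loose in the channel with 1.5 mm play each side, its 75 mm side (own y axis) along the fixture's y; origin at the centre of its underside, on the plate (z 10 mm), top z 42 mm. Starts 28 to 45 mm short of the stop; pushed toward the fixture's +y until home, its origin then at fixture y -22.5 mm.
- clamp_handle (a joint): angle of the red handle, rad: 0 = open (start), leaning back 0.65 from upright toward the fixture's -x; grows as it swings up and forward (to +x) about an axis along the fixture's y; 1.23 = locked, 0.58 past upright, at a hard stop. Below the dead point at about 1.1 (where the pad squeezes the block hardest) it springs back when let go; beyond it, it snaps to 1.23 and stays.
- handle_knob (a point): centre of the red ball (radius 11 mm) at the end of the handle, 92 mm from the handle's pivot, which is at fixture (-96, 0, 66) mm. Open, the ball is at about (-152, 0, 139) mm, highest at (-96, 0, 158), locked at (-46, 0, 143) mm. Pushed along this arc it takes under 10 N; a push straight at the pivot jams. The red grip below it is 17 mm thick.
- clamp_bar: steel bar of the clamp, 69 x 20 x 12 mm, linked to the handle; origin at its pivot, fixture (-40, 0, 56) mm. Stands up (top about 120 mm above the bench) while the handle is open, and comes down forward (+x) over the channel as the handle is pushed.
- clamp_pad: black rubber pad, 18 mm across, sprung, under the free end of the bar; locked, it presses down at (15, 0) mm in the fixture frame, 15 mm from the stop, with about 14 N. Origin at the middle of its foot.
- tealight: tealight in a metal cup, 38 mm across, 15 mm high, on the bench beyond the end-stop corner of the fixture; bystander
- file: red-handled needle file, 155 x 11 mm, lying on the bench on the fixture's +y side; bystander
- loupe: folding loupe, black and silver, 27 x 58 x 20 mm, on the bench on the fixture's +y side; bystander
- steel_block: pale grey mottled bench block 52 x 52 x 20 mm, on the bench on the fixture's -y side; bystander

How it is judged:
By the outcome, as a careful person would: the job done as asked, in the order asked, and still so for the second after the job is handed in, with the robot touching nothing.
It also fails if it takes over 48 s, if anything falls off the work surface, if the arm or the gripper's body presses on something with over 40 N, if the wrist force passes 120 N, or if a joint passes its speed limit or range.

## Working session

There is one attempt and no reset: what is moved stays moved. The work goes in short steps, Python scripts to look and compute and a tool call to move; the robot and the scene stay as the last step left them, time stands still between calls to the robot, and variables do not carry over. Pictures are saved under pics/ and viewed, at most 10 in all, crops included, and the job is handed in when it is done.

Besides the shell and the picture viewer there is one more tool, called after ">>>" as name([rows], argument=value, ...), one row to a line, values as JSON. apply_moves: Moves the arm, as the interface text tells. Its arguments: {"type":"object","properties":{"steps":{"type":"array","items":{"type":"array","items":{"type":"array","items":{"type":"number"}}}}},"required":["steps"]}

```bash
mkdir -p pics; ls
python3 - <<'E'
from rig import bot
import cv2,numpy as np
s=bot.read_state();print(s['time_s'],s['position'],np.round(s['tcp_rot'],3).tolist(),s['opening'])
for n in("scene","side"):
    cv2.imwrite(f"pics/{n}0.png",bot.capture(n))
    c=bot.camera_model(n);print(n,np.round(c['intrinsics'],1).tolist(),np.round(c['R'],3).tolist(),np.round(c['t'],3), -np.array(c['R']).T@np.array(c['t']))
E
```

```text
pics
0.0 [ 0.22750875 -0.58133569  0.23255001] [[0.931, 0.364, -0.0], [0.364, -0.931, 0.002], [0.0, -0.002, -1.0]] 1.0010445221697768
scene [[383.9, 0.0, 276.9], [0.0, 383.9, 213.3], [0.0, 0.0, 1.0]] [[0.517, -0.856, 0.008], [-0.535, -0.33, -0.778], [0.669, 0.398, -0.628]] [-0.435  0.355  0.574] [ 0.03121294 -0.48332189  0.64023088]
side [[425.8, 0.0, 283.0], [0.0, 425.8, 208.2], [0.0, 0.0, 1.0]] [[-0.927, -0.375, 0.001], [-0.235, 0.576, -0.783], [0.293, -0.726, -0.622]] [0.511 0.305 0.642] [0.35732111 0.48139926 0.63766265]
```

View pics/scene0.png

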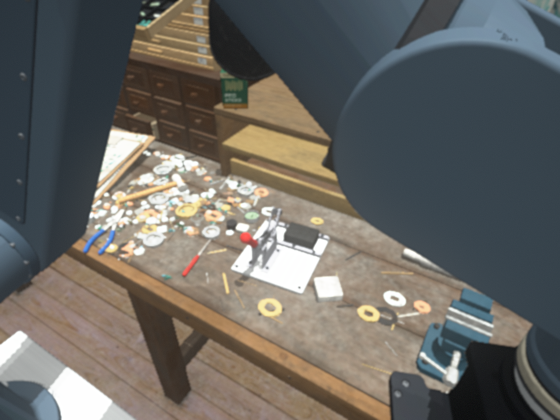

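View pics/side0.png

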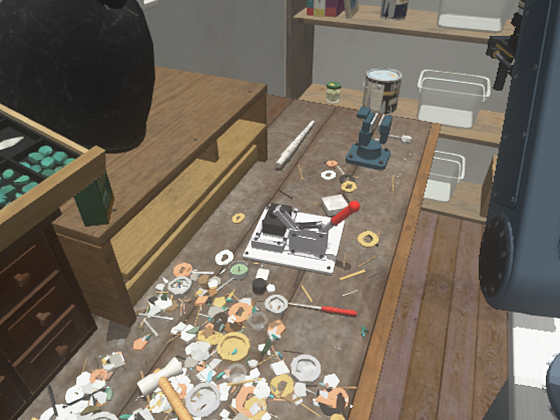

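The scene view shows the plate around (282,258), the charcoal at (302,235), the red ball at (247,238) and the steel block at (328,288). In the side view the plate is near (295,240) and the ball at (354,207). I'll zoom in on both.

Run:
```python
import cv2,numpy as np
a=cv2.imread("pics/scene0.png")[195:310,220:350]; b=cv2.imread("pics/side0.png")[185:285,230:370]
def up(a,x0,y0,w,h,k):
    a=cv2.resize(a[:h,:w],None,fx=k,fy=k,interpolation=cv2.INTER_CUBIC)
    for i in range(0,w,20):cv2.putText(a,str(x0+i),(i*k,8),0,.3,(0,0,255));cv2.line(a,(i*k,0),(i*k,h*k),(0,200,0),1) if 0 else cv2.line(a,(i*k,10),(i*k,16),(0,0,255),1)
    for i in range(0,h,20):cv2.putText(a,str(y0+i),(0,i*k+4),0,.3,(0,0,255))
    return a
cv2.imwrite("pics/c1.png",up(a,220,195,130,115,5)); cv2.imwrite("pics/c2.png",up(b,230,185,140,100,5))
```

```text
(no output)
```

View pics/c1.png

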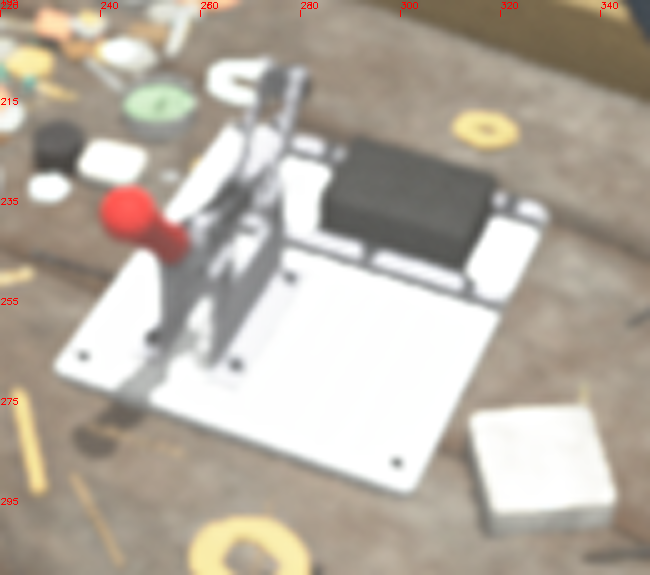

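View pics/c2.png

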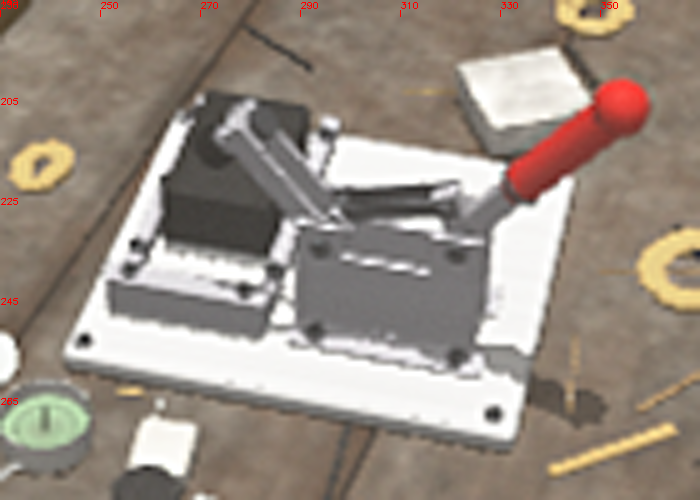

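Plate-top corners:

| Corner | Scene (px) | Side (px) |
|---|---|---|
| -x,+y | (231,269) | (333,273) |
| -x,-y | (302,293) | (345.6,219) |
| +x,-y | (329.4,237.4) | hidden |
| +x,+y | (267.4,219.4) | (243,256) |

The charcoal's top corners show in both views. Next I fit the fixture pose.

```bash
cat > h.py <<'E'
from rig import bot
import cv2,numpy as np
def ray(cm,p):
    K,R,t=(np.array(cm[k],float) for k in("intrinsics","R","t"))
    return -R.T@t, R.T@np.linalg.solve(K,[p[0],p[1],1.])
def onz(cm,p,z):
    o,d=ray(cm,p); return o+d*(z-o[2])/d[2]
def tri(rs):
    A=0;b=0
    for o,d in rs:
        d=d/np.linalg.norm(d);P=np.eye(3)-np.outer(d,d);A=A+P;b=b+P@o
    x=np.linalg.solve(A,b);return x,[float(np.linalg.norm(np.cross(x-o,d/np.linalg.norm(d)))) for o,d in rs]
def red(im):
    h=cv2.cvtColor(im,cv2.COLOR_BGR2HSV)
    return (((h[...,0]<8)|(h[...,0]>172))&(h[...,1]>150)&(h[...,2]>110)).astype(np.uint8)
E
python3 - <<'E'
from h import *
C={n:bot.camera_model(n) for n in("scene","side")}
L=[("scene",(231,269),(-130,55)),("scene",(302,293.2),(-130,-115)),("scene",(329.2,237.4),(60,-115)),("scene",(267.4,219.4),(60,55)),
("side",(243,256),(60,55)),("side",(333,273),(-130,55)),("side",(345.6,219.2),(-130,-115))]
W=np.array([onz(C[n],p,.010)[:2] for n,p,_ in L]);F=np.array([f for *_,f in L])/1e3
Fc,Wc=F-F.mean(0),W-W.mean(0)
th=np.arctan2((Fc[:,0]*Wc[:,1]-Fc[:,1]*Wc[:,0]).sum(),(Fc*Wc).sum())
R=np.array([[np.cos(th),-np.sin(th)],[np.sin(th),np.cos(th)]]);o=W.mean(0)-R@F.mean(0)
print("yaw",np.degrees(th),"o",o,"\nres mm",np.round((W-(F@R.T+o))*1e3,1).tolist())
np.savez("fix.npz",o=o,R=R)
for n,p in[("scene",(319.4,230.6)),("scene",(314,241)),("scene",(291.6,222.6)),("scene",(286,232)),("side",(262.6,221)),("side",(284.4,226.6))]:
    print(n,"charcoal top fix mm",np.round(R.T@(onz(C[n],p,.042)[:2]-o)*1e3,1))
b=tri([ray(C["scene"],(245.5,237.5)),ray(C["side"],(354.3,206.3))]);print("ball",b,np.round(R.T@(b[0][:2]-o)*1e3,1))
w=lambda x,y:np.round(R@np.array([x,y])/1e3+o,4)
print("block -y face(est -97) ",w(15,-97),"behind",w(15,-140),"open ball",w(-152,0),"locked",w(-46,0),"home",w(15,-60))
s=bot.read_state();print(np.linalg.norm(o),np.degrees(np.arctan2(s['tcp_rot'][1][0],s['tcp_rot'][0][0])))
E
```

```text
yaw 7.382518992831134 o [ 0.61697384 -0.1358431 ] 
res mm [[-0.3, -1.6], [0.2, 0.9], [-2.3, 1.3], [-1.5, -3.3], [0.4, 1.8], [1.9, 1.7], [1.6, -0.8]]
scene charcoal top fix mm [ 36.4 -93.1]
scene charcoal top fix mm [ -2.7 -93.4]
scene charcoal top fix mm [ 36.4 -22.5]
scene charcoal top fix mm [ -0.5 -23.3]
side charcoal top fix mm [ 42.  -25.3]
side charcoal top fix mm [ -8.3 -19.4]
ball (array([ 0.46843604, -0.15419949,  0.14059156]), [0.0003563119377351705, 0.00035631193773497674]) [-149.7    0.9]
block -y face(est -97)  [ 0.6443 -0.2301] behind [ 0.6498 -0.2728] open ball [ 0.4662 -0.1554] locked [ 0.5714 -0.1418] home [ 0.6396 -0.1934]
0.6317515858235101 21.360484257357587
```

Fixture pose: origin (0.617, -0.136), yaw 7.4°, residuals about 2 mm. The ball comes out at (-150, 1, 141), matching the (-152, 0, 139) given. The charcoal's +y face is about 36 mm short of the stop, within the stated range. I'll move above the channel behind the block with tool x = fixture +y and tool y = fixture +x, fingers shut.

>>> apply_moves([
  [[10,-2.5,0,0,0,-15,-1],[20,-5,0,0,0,-30,-1],[30,-7.4,0,0,0,-45,-1],[40,-9.9,0,0,0,-60,-1],[50.3,-12.4,0,0,0,-76,-1],[50.3,-12.4,0,0,0,-76,-1],[50.3,-12.4,0,0,0,-76,-1],[50.3,-12.4,0,0,0,-76,-1],[50.3,-12.4,0,0,0,-76,-1],[50.3,-12.4,0,0,0,-76,-1],[50.3,-12.4,0,0,0,-76,-1],[50.3,-12.4,0,0,0,-76,-1],[50.3,-12.4,0,0,0,-76,-1]],
])

```text
time_s: 1.72
position: [0.65, -0.2846, 0.2338]
tcp_rot: [[-0.126, 0.992, -0.0], [0.992, 0.126, -0.0], [-0.0, -0.0, -1.0]]
force: [-0.5, 0.6, -0.0]
opening: 0.008
grasp_force: 0.0
```

```bash
cat >> h.py <<'E'
f=np.load("fix.npz");FR,FO=f["R"],f["o"]
def st():
    s=bot.read_state();p=np.array(s["position"]);T=np.array(s["tcp_rot"])
    F3=np.eye(3);F3[:2,:2]=FR
    print("t",round(s["time_s"],2),"fix mm",np.round(FR.T@(p[:2]-FO)*1e3,1),"z",round(p[2]*1e3,1),"F fix",np.round(F3.T@np.array(s["force"]),1),"open",round(s["opening"],2));print(np.round(F3.T@T,3).tolist());return p,T
E
python3 - <<'E'
from h import *
p,T=st();c=bot.camera_model("wrist");o=-np.array(c["R"]).T@np.array(c["t"]);print("cam in tool",np.round(T.T@(o-p)*1e3))
cv2.imwrite("pics/w1.png",bot.capture("wrist"))
s=bot.camera_model("scene")
for q in[(314,279),(337,276),(342,295),(318,299)]:print("steel",np.round(FR.T@(onz(s,q,.02)[:2]-FO)*1e3))
E
```

```text
t 1.73 fix mm [  13.7 -151.8] z 233.8 F fix [-0.4  0.7 -0. ] open 0.01
[[0.002, 1.0, -0.0], [1.0, -0.002, -0.0], [-0.0, -0.0, -1.0]]
cam in tool [  83.    0. -150.]
steel [ -91. -126.]
steel [ -63. -169.]
steel [-109. -193.]
steel [-138. -151.]
```

View pics/w1.png

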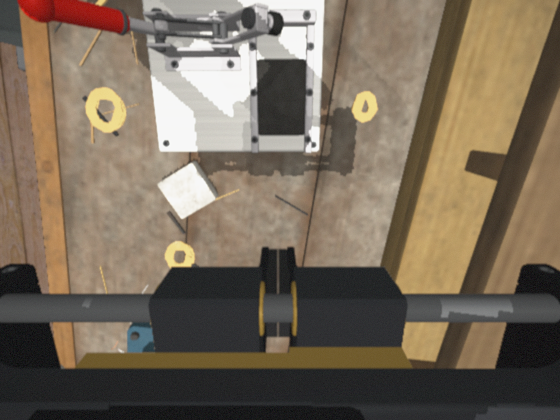

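The wrist view shows the block in the channel at about (281,98) with its near edge at row 135, the fingers shut at (280,285) and the steel block at (187,190), clear of my path. The camera is on the tool +x side, 150 mm up, so it clears the clamp. I'll descend behind the block with the fingertips at z 24, above the rails, and start the push.

>>> apply_moves([
  [[0,0.1,6,0,0,0,-1],[0,0.1,12,0,0,0,-1],[0,0.1,17,0,0,0,-1],[0,0.1,19.9,0,0,0,-1],[0,0.1,19.9,0,0,0,-1],[2,0.1,19.9,0,0,0,-1],[3.5,0.1,19.9,0,0,0,-1],[4.2,0.1,19.9,0,0,0,-1],[4.7,0.1,19.9,0,0,0,-1],[5.2,0.1,19.9,0,0,0,-1],[5.6,0.1,19.9,0,0,0,-1],[6.0,0.1,19.9,0,0,0,-1],[6.4,0.1,19.9,0,0,0,-1],[6.8,0.1,19.9,0,0,0,-1],[7.1,0.1,19.9,0,0,0,-1],[7.4,0.1,19.9,0,0,0,-1],[7.5,0.1,19.9,0,0,0,-1]],
])

```text
time_s: 3.9
position: [0.6422, -0.2085, 0.0344]
tcp_rot: [[-0.128, 0.992, -0.0], [0.992, 0.128, 0.0], [0.0, -0.0, -1.0]]
force: [-0.4, -0.9, 0.1]
opening: 0.005
grasp_force: 0.4
```

```bash
python3 -c "from h import *;st()"
```

```text
t 3.9 fix mm [ 15.7 -75.3] z 34.4 F fix [-0.6 -0.9  0.1] open 0.0
[[0.0, 1.0, -0.0], [1.0, -0.0, 0.0], [0.0, -0.0, -1.0]]
```

Contact force is about 1 N, which is just sliding friction. I'll continue gently toward the stop.

>>> apply_moves([
  [[0.2,0,0,0,0,0,-1],[0.4,0,0,0,0,0,-1],[0.5,0,0,0,0,0,-1],[0.6,0,0,0,0,0,-1],[0.7,0,0,0,0,0,-1],[0.7,0,0,0,0,0,-1]],
])

```text
time_s: 4.65
position: [0.6415, -0.2024, 0.0346]
tcp_rot: [[-0.128, 0.992, 0.0], [0.992, 0.128, -0.001], [-0.001, 0.0, -1.0]]
force: [0.4, -3.0, -0.5]
opening: 0.002
grasp_force: 1.2
```

```bash
python3 -c "from h import *;st()"
```

```text
t 4.65 fix mm [ 15.8 -69.1] z 34.6 F fix [ 0.  -3.1 -0.5] open 0.0
[[0.0, 1.0, 0.0], [1.0, -0.0, -0.001], [-0.001, 0.0, -1.0]]
```

>>> apply_moves([
  [[0.1,0,0,0,0,0,-1],[0.2,0,0,0,0,0,-1],[0.3,0,0,0,0,0,-1],[0.3,0,0,0,0,0,-1]],
])

```text
time_s: 5.15
position: [0.6417, -0.2022, 0.0352]
tcp_rot: [[-0.129, 0.992, 0.002], [0.992, 0.129, -0.005], [-0.005, 0.001, -1.0]]
force: [-1.6, -9.5, 0.5]
opening: 0.006
grasp_force: 4.3
```

```bash
python3 -c "from h import *;st()
cv2.imwrite('pics/w2.png',bot.capture('wrist'))
a=bot.capture('side');cv2.imwrite('pics/s2.png',cv2.resize(a[185:285,230:370],None,fx=5,fy=5,interpolation=2))"
```

```text
t 5.15 fix mm [ 16. -69.] z 35.2 F fix [-2.8 -9.2  0.5] open 0.01
[[-0.001, 1.0, 0.001], [1.0, 0.001, -0.005], [-0.005, 0.001, -1.0]]
```

View pics/s2.png

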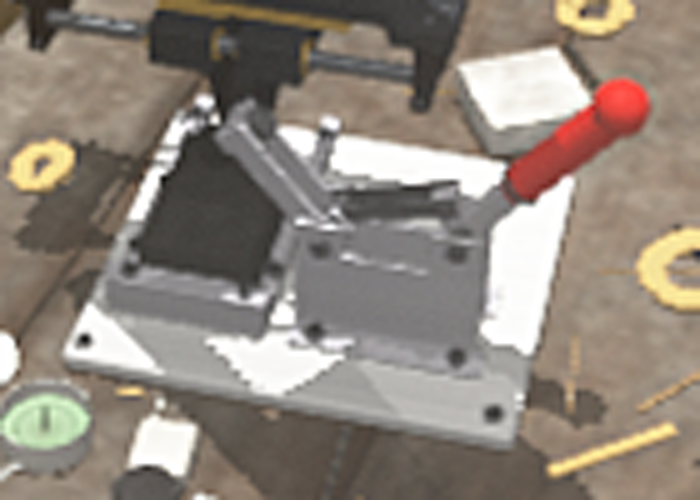

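The force rose to 9 N with no further motion at y -69, and the picture shows the block flush against the stop at (205,270), so it is home. Next I back off, rise, and go behind the ball at about fixture (-200, 0).

>>> apply_moves([
  [[-1,0,0,0,0,0,-1],[-3.5,0,0,0,0,0,-1],[-3.5,0,-6,0,0,0,-1],[-3.5,0,-12,0,0,0,-1],[-3.5,0,-17.5,0,0,0,-1],[-3.5,0,-17.5,0,0,0,-1],[-1,-5,-17.5,0,0,0,-1],[2,-10,-17.5,0,0,0,-1],[4.5,-15,-17.5,0,0,0,-1],[6.7,-20,-17.5,0,0,0,-1],[6.7,-21.6,-17.5,0,0,0,-1],[6.7,-21.6,-17.5,0,0,0,-1],[6.7,-21.6,-17.5,0,0,0,-1],[6.7,-21.6,-17.5,0,0,0,-1]],
])

```text
time_s: 7.0
position: [0.4198, -0.161, 0.2095]
tcp_rot: [[-0.128, 0.992, 0.001], [0.992, 0.128, -0.001], [-0.001, 0.001, -1.0]]
force: [0.0, -0.3, -0.0]
opening: 0.001
grasp_force: 0.0
```

Run:
```python
from h import *
st()
C={n:bot.camera_model(n) for n in("scene","side")};I={n:bot.capture(n) for n in C}
cv2.imwrite("pics/sc3.png",np.hstack([cv2.resize(I["scene"][195:310,220:350],None,fx=3,fy=3),cv2.resize(I["side"][185:300,230:360],None,fx=3,fy=3)]))
```

```text
t 7.0 fix mm [-198.8    0.4] z 209.5 F fix [ 0.  -0.3 -0. ] open 0.0
[[0.0, 1.0, 0.001], [1.0, -0.0, -0.001], [-0.001, 0.001, -1.0]]
```

View pics/sc3.png

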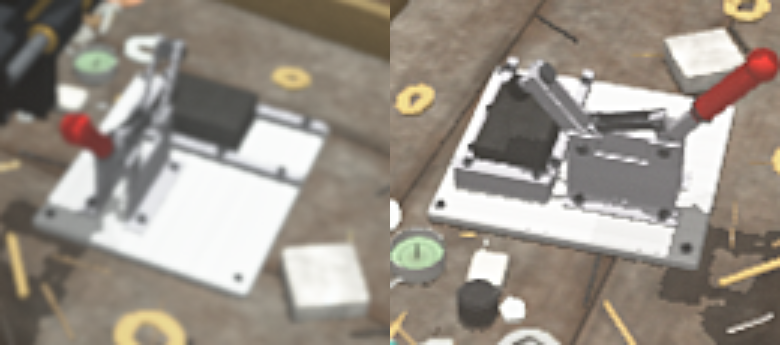

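The picture shows the block at the stop (left half (215,110), right half (515,130)), the handle still open with the ball at (80,130), and the bystanders in place. I'll descend behind the ball and creep to contact.

>>> apply_moves([
  [[0,0,4,0,0,0,-1],[0,0,6.9,0,0,0,-1],[0,0,6.9,0,0,0,-1],[0,1,6.9,0,0,0,-1],[0,1.8,6.9,0,0,0,-1],[0,2.2,6.9,0,0,0,-1],[0,2.4,6.8,0,0,0,-1],[0,2.6,6.7,0,0,0,-1],[0,2.8,6.6,0,0,0,-1],[0,2.8,6.6,0,0,0,-1]],
])

```text
time_s: 8.35
position: [0.4461, -0.1566, 0.1437]
tcp_rot: [[-0.128, 0.992, 0.0], [0.992, 0.128, -0.0], [-0.0, 0.0, -1.0]]
force: [0.0, -0.2, -0.3]
opening: 0.005
grasp_force: 0.0
```

```bash
python3 -c "from h import *;st()"
```

```text
t 8.35 fix mm [-172.1    1.4] z 143.7 F fix [ 0.  -0.2 -0.3] open 0.01
[[0.0, 1.0, 0.0], [1.0, -0.0, -0.0], [-0.0, 0.0, -1.0]]
```

>>> apply_moves([
  [[0,0.5,-0.3,0,0,0,-1],[0,1.0,-0.5,0,0,0,-1],[0,1.5,-0.7,0,0,0,-1],[0,2.0,-0.9,0,0,0,-1],[0,2.5,-1.1,0,0,0,-1],[0,3.0,-1.2,0,0,0,-1],[0,3.5,-1.3,0,0,0,-1],[0,4.0,-1.4,0,0,0,-1],[0,4.0,-1.4,0,0,0,-1]],
])

```text
time_s: 9.48
position: [0.4863, -0.1515, 0.1576]
tcp_rot: [[-0.128, 0.992, 0.001], [0.992, 0.128, -0.0], [-0.0, 0.001, -1.0]]
force: [0.3, -1.0, -0.3]
opening: 0.003
grasp_force: 0.1
```

Run:
```python
from h import *
st()
a=bot.capture("side");cv2.imwrite("pics/s4.png",cv2.resize(a[165:285,220:380],None,fx=4,fy=4))
```

```text
t 9.47 fix mm [-131.6    1.3] z 157.6 F fix [ 0.1 -1.1 -0.3] open 0.0
[[0.0, 1.0, 0.001], [1.0, -0.0, -0.0], [-0.0, 0.001, -1.0]]
```

View pics/s4.png

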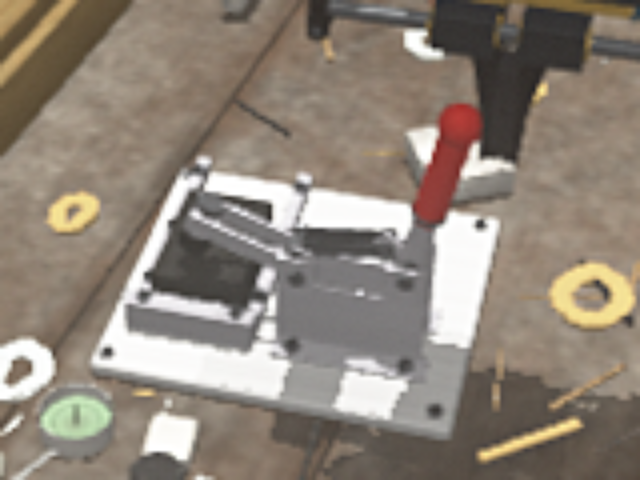

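The side picture shows the handle near upright with the ball at (460,125) against the finger, and the bar coming down over the block. The block is still at the stop. I'll continue along the arc to the dead point.

>>> apply_moves([
  [[0,0.5,-0.1,0,0,0,-1],[0,1.0,-0.2,0,0,0,-1],[0,1.5,-0.2,0,0,0,-1],[0,2.0,-0.2,0,0,0,-1],[0,2.5,-0.1,0,0,0,-1],[0,3.0,0,0,0,0,-1],[0,3.5,0.1,0,0,0,-1],[0,4.0,0.2,0,0,0,-1],[0,4.4,0.4,0,0,0,-1],[0,4.4,0.4,0,0,0,-1]],
])

```text
time_s: 10.78
position: [0.5297, -0.1457, 0.1535]
tcp_rot: [[-0.128, 0.992, 0.0], [0.992, 0.128, 0.0], [-0.0, 0.0, -1.0]]
force: [-3.0, -0.8, 3.0]
opening: 0.006
grasp_force: 1.7
```

```bash
python3 -c "from h import *;st()"
```

```text
t 10.78 fix mm [-87.8   1.4] z 153.5 F fix [-3.1 -0.4  3. ] open 0.01
[[0.0, 1.0, 0.0], [1.0, -0.0, -0.0], [-0.0, 0.0, -1.0]]
```

>>> apply_moves([
  [[0,0.4,0.2,0,0,0,-1],[0,0.7,0.4,0,0,0,-1],[0,1.0,0.6,0,0,0,-1],[0,1.3,0.8,0,0,0,-1],[0,1.3,0.8,0,0,0,-1]],
])

```text
time_s: 11.4
position: [0.5427, -0.1441, 0.1451]
tcp_rot: [[-0.128, 0.992, 0.0], [0.992, 0.128, 0.0], [0.0, 0.0, -1.0]]
force: [0.2, -0.1, 0.7]
opening: 0.007
grasp_force: 0.0
```

Run:
```python
from h import *
st()
C={n:bot.camera_model(n) for n in("scene","side")}
for n in C:
    m=red(bot.capture(n))[170:300,220:380];k,l,s,c=cv2.connectedComponentsWithStats(m);print(n,[(s[i].tolist(),np.round(c[i]+[220,170],1).tolist()) for i in range(1,k) if s[i,4]>15])
```

```text
t 11.4 fix mm [-74.7   1.4] z 145.1 F fix [ 0.1 -0.1  0.7] open 0.01
[[0.0, 1.0, 0.0], [1.0, -0.0, 0.0], [0.0, 0.0, -1.0]]
scene [([41, 50, 7, 11, 46], [263.4, 225.3])]
side [([74, 21, 23, 29, 234], [304.4, 204.1])]
```

The force dropped to zero, so it has snapped over. I'll retreat backward and up, then check.

>>> apply_moves([
  [[0,-1,0,0,0,0,-1],[0,-4,0,0,0,0,-1],[0,-5,-5,0,0,0,-1],[0,-6,-10,0,0,0,-1],[-5,-8,-12,0,0,0,-1],[-10,-10,-12,0,0,0,-1],[-15,-10,-12,0,0,0,-1],[-15,-10,-12,0,0,0,-1],[-15,-10,-12,0,0,0,-1],[-15,-10,-12,0,0,0,-1]],
])

```text
time_s: 12.75
position: [0.4618, -0.3041, 0.2653]
tcp_rot: [[-0.129, 0.992, -0.001], [0.992, 0.129, 0.001], [0.001, -0.001, -1.0]]
force: [-0.1, -0.0, 0.1]
opening: 0.005
grasp_force: 0.0
```

Run:
```python
from h import *
st()
C={n:bot.camera_model(n) for n in("scene","side")};I={n:bot.capture(n) for n in C}
cv2.imwrite("pics/f5.png",np.hstack([cv2.resize(I["scene"][190:310,220:350],None,fx=3,fy=3),cv2.resize(I["side"][170:290,230:360],None,fx=3,fy=3)]))
```

```text
t 12.75 fix mm [-175.5 -146.9] z 265.3 F fix [-0.1 -0.   0.1] open 0.0
[[-0.001, 1.0, -0.001], [1.0, 0.001, 0.001], [0.001, -0.001, -1.0]]
```

View pics/f5.png

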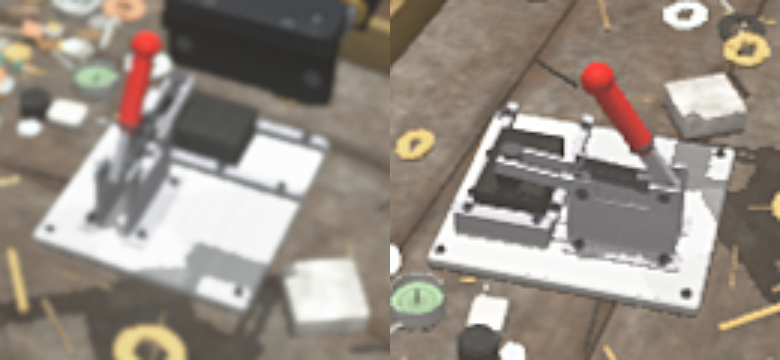

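The picture shows the handle forward with its ball at (145,43) in the scene half and (597,78) in the side half. The bar is level over the block and the block is at the stop. A quick triangulation of the ball confirms lock or not before I hand in.

Run:
```python
from h import *
b,e=tri([ray(bot.camera_model("scene"),(268.3,204.3)),ray(bot.camera_model("side"),(299,196))])
x=FR.T@(b[:2]-FO)*1e3;print(np.round(x,1),b[2],e)
if abs(x[0]+46)<6 and abs(b[2]-.143)<.006: print(bot.hand_in())
```

```text
[-42.7   2.1] 0.14545180306134 [0.00018328729404214645, 0.00018328729404216848]
the job is handed in; nothing more can be done
None
```

The charcoal block is up against the end stop, the clamp handle has snapped into lock with the bar down over the block, and the job is handed in at about 13 s with the arm clear.

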